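# Show the bench camera a hidden bolt head in an inspection mirror

## Task

Take the inspection mirror out of the notched tool rest, pass its head in under the apron on the raised work stand's side opposite the bench camera, and hold the glass about 100 mm straight below the head of the stop's clamping bolt, angled so that the camera sees the bolt head in the middle of the glass. Finish with the mirror still in the gripper, held steady there and carried by nothing else. Do not knock the stand, the stop or the camera, and leave the chisel, the mug and the plane where they are.

Things in the scene. Friction and masses are not known exactly. Their poses are not given: they have to be found in the camera images.
- mirror: Loose inspection mirror, about 160 g. Origin mid-handle: a dark wooden bar 160 x 20 x 20 mm; x runs along it to the head, z up as it lies level in one lane of the rest, handle axis 55 mm over the bench, head away from the robot. Shaft 8 mm thick from x = 80 to the swivel at 153. Balance point near x = 35. The handle is free between the rest's bars, 48 mm each way of the origin: grip from above.
- glass (a point): Centre of the mirror glass, 50 x 60 mm, in a metal backing 54 x 64 x 6 mm. z is the normal out of the reflecting face, y runs across the handle (60 mm side), x down the face (50 mm side). About 162 mm ahead of the mirror's origin and 9 mm above the handle's axis. The face looks ahead and up: with the swivel at 0 its normal is 45 degrees above the handle's direction.
- mirror_head (a joint): Stiff friction swivel of the head about the mirror's y axis, rad; starts between -0.22 and 0.22 and keeps its value in normal handling (0.15 N m turns it). The normal of the glass leans 45 degrees + this value from the mirror's z towards its x.
- stand: Raised work stand, fixed. Origin on the bench under its middle, x across it towards the camera's side, y along it. Top 160 (x) x 340 (y) x 24 mm, underside at z = 226, with a slot along y at x = -20, 12 mm wide, 220 long. Legs 36 mm square at x = +-52, y = +-135. Aprons 20 mm thick under the top, lower edges at z = 171; front and back ones at x = -58 and 58. Open below the aprons between the legs.
- front_apron (a point): Middle of the lower edge of the stand's front apron (the one at its -x side, opposite the camera), 171 mm above the bench.
- bolt: Carriage bolt of the stop, fixed in the slot of the stand's top. The black five-lobed star knob on the stop block (about 50 mm wide, its top 310 mm above the bench) is exactly above its round steel head, hidden under the top. Origin at the lowest point of the head; x points level towards the bench camera.
- bolt_head (a point): Lowest point of the bolt's domed steel head, 24 mm across, facing down, 218 mm above the bench, on a 36 mm washer under the stand's top.
- aim (a point): Unseen point on the line from bolt head to lens, a third of the way (67 mm level towards the lens from the bolt head and 33 mm below it). With the glass 100 mm straight below the bolt head, its normal must point at this (45 degrees up, towards the lens) for the lens to see the bolt head in the middle of the glass.
- stop_block: Dark wooden stop block 110 x 45 x 35 mm, fixed on the stand's top under the star knob. Origin under its middle.
- camera_stand: Small black bench camera 45 x 78 x 52 mm on a mini tripod beyond the stand, fixed. Origin on the bench straight below the front of its lens; it looks level along its -x, its body and tripod lie on the +x side.
- lens (a point): Centre of the camera's lens front, 118 mm above the bench, always 200 mm level from the bolt head's vertical and facing it. With the glass 100 mm below the bolt head, lens and glass are level.
- rest: Wooden tool rest, fixed. Origin on the bench under its middle. Base 150 (x) x 190 (y) x 12 mm with two bars 16 mm thick at x = +-56, 58 mm high, notched 26 mm wide and 13 mm deep at y = +-50: two lanes along x, the mirror in one, the chisel in the other.
- chisel: Loose paring chisel 270 mm long with pale handle, in the other lane of the rest. Bystander.
- mug: White mug, 82 mm across, 95 mm high, standing on the bench to the left of the stand. Bystander.
- plane: Steel and brass block plane, 155 x 50 x 50 mm, lying on the bench between the mug and the robot. Bystander.
- table: The workbench, top at z = 0.

How it is judged:
By the outcome, as a careful person would: the job done as asked, in the order asked, and still so for the second after the job is handed in, while the arm keeps its last pose, push and grip.
It also fails if it takes over 40 s, if anything falls off the work surface, if the arm or the gripper's body presses on something with over 40 N, if the wrist force passes 120 N, or if a joint passes its speed limit or range.

## Robot

A 7-joint arm with a two-finger parallel gripper is mounted at the origin on the work surface. World frame = base frame: x ahead of the robot, y to its left, z up, the work surface at z = 0. Lengths are in m, angles in rad, forces in N, time in s.
With the tool pointing down it reaches from about 0.4 to 0.875 m from the base axis. Payload 19.3 kg.
Tool frame: the origin (TCP) lies between the finger pads; the fingertips stand bot.tcp_to_tips ahead of it and the grasp point (between the pads) is the TCP (bot.tcp_to_tips is the distance from the TCP to the fingertips, in m); z points along the fingers, y is the line along which they close (so a half turn about z gives the same grasp; the last joint's range is limited). The gripper opens to 85 mm and grips with 20 to 120 N. Pads are 22 mm wide; open, the fingers measure 114 mm over their backs; the gripper's body (76 mm by 85 mm) begins 54 mm behind the grasp point. The pads swing forward as they close: fully open they stand 13 mm farther back than shut.
Start: joints at [1.049, 0.521, -0.036, 1.599, 0.021, 1.021, -0.113], TCP at [0.273, -0.562, 0.25] pointing down, gripper open.
Joint ranges: [-2.91, 2.91], [-0.3, 2.13], [-1.5, 1.42], [0.17, 2.43], [-1.26, 4.41], [0.16, 1.93], [-2.52, 2.52]. Speed limits (rad/s): [1.89, 1.89, 2.39, 2.39, 3.01, 3.01, 3.01].

## Interface

Orientations are given as [roll, pitch, yaw] about the fixed x, y, z axes, in that order (R = Rz(yaw) Ry(pitch) Rx(roll)).
In Python, from workcell import telemetry, grab_frame, bot gives the robot as it stands. The module is installed in compiled form; this text tells all that it offers.
- The arm moves only by the shell command python3 -m crank 'ROWS' [FORCE]. ROWS is text: rows parted by semicolons, each of 7 numbers parted by spaces: the finger opening in m, from 0 to 0.0854, then the shift along the tool's x, y, z in m, then the turn, a rotation vector about the tool's x, y, z in degrees. A call has exactly 8 rows; each row shifts and turns the commanded pose from where the row before left it, along the tool's axes as they then stand; what a row does not reach is not made up. A row lasts 1/12 s, in which the tool goes at most 41.7 mm and 7.16 degrees, less where a joint would pass 70% of its speed; a pose out of reach is approached as far as the arm can. A call with a gripper value outside its range is refused whole. The fingers move at their own pace and stop on an object; FORCE is the grip in N (left out, the last holds). Time passes only in rows, so rows that do not move let the fingers close, or fill a call up. It gives the time, the measured TCP pose, the force, the opening and the grip force at its end, in the units of the state.
- telemetry.observe(): the state, without advancing time (a new reading comes with each control period).
- grab_frame(name): name is "scene" or "side" or "wrist"; returns a dict with "pixels" (420x560x3 uint8, red, green, blue), "depth" (420x560 float32, m along the optical axis (not along the pixel's ray), 0 where there is no reading), "vertical_fov" (degrees; the focal length in pixels is half the picture's height over the tangent of half this angle, whatever the lens; pixels are square), "cx", "cy" (the principal point, pixels), "distortion" ([k1, k2, p1, p2, k3] as OpenCV has them; the pictures are not rectified), "R" (3x3) and "t" (3): a world point X has camera coordinates R X + t; the wrist camera has in their place "hand_eye" (4x4, takes a point from camera to tool coordinates, whose origin is the TCP and whose axes are the flange's). Camera axes: x right, y down, z forward; pixel columns grow to the right and rows downward; lengths in m; the calibration is good to about 2 mm. A picture is of the moment at which its call begins: read the wrist's pose just before it.
- bot.job_done(): hands the job in; it is judged then, once.
The state is a dict: "clock": time; "qpos": joint angles; "qd": joint speeds; "joint_efforts": joint torques, N m; "position": TCP position; "tool_rot": TCP orientation; "force": force on the tool from outside, world axes, zero at the start; "moment": the same for the moment, N m; "grip_width": finger opening in m; "finger_force": force on a finger pad.
Only numpy, scipy, OpenCV 4.12 (cv2) and the standard library are available. Lean on these libraries where they do the work, as an engineer would, in place of code of your own. Each camera call takes 0.05 s, during which the arm holds its last target. There are 200 camera calls.

## Working session

There is one attempt and no reset: what is moved stays moved. The work goes in short steps, Python scripts to look and compute and a shell command to move; the robot and the scene stay as the last step left them, time stands still between calls to the robot, and variables do not carry over. Pictures are saved under pics/ and viewed, at most 10 in all, crops included, and the job is handed in when it is done.

```bash
mkdir -p pics; ls; cat > h.py <<'E'
import numpy as np, cv2
from workcell import telemetry, grab_frame, bot
from scipy.spatial.transform import Rotation as Ro
def cam(name):
    s=telemetry.observe(); f=grab_frame(name)
    h,w=f["pixels"].shape[:2]; fl=h/2/np.tan(np.radians(f["vertical_fov"])/2)
    f["K"]=np.array([[fl,0,f["cx"]],[0,fl,f["cy"]],[0,0,1]]); f["D"]=np.array(f["distortion"],float)
    if name=="wrist":
        T=np.eye(4);T[:3,:3]=Ro.from_euler('xyz',s["tool_rot"]).as_matrix();T[:3,3]=s["position"]
        M=np.linalg.inv(T@np.array(f["hand_eye"])); f["R"]=M[:3,:3]; f["t"]=M[:3,3]
    f["R"]=np.array(f["R"]);f["t"]=np.array(f["t"])
    return f
def rays(f,uv):
    n=cv2.undistortPoints(np.array(uv,float).reshape(-1,1,2),f["K"],f["D"]).reshape(-1,2)
    d=np.c_[n,np.ones(len(n))]; return -f["R"].T@f["t"], d@f["R"]   # d world = R^T d
def onz(f,uv,z):
    o,d=rays(f,uv); return o+d*((z-o[2])/d[:,2])[:,None]
def dpt(f,uv):
    o,d=rays(f,uv); uv=np.array(uv).reshape(-1,2).astype(int); return o+d*f["depth"][uv[:,1],uv[:,0]][:,None]
def proj(f,X):
    return cv2.projectPoints(np.array(X,float).reshape(-1,3),cv2.Rodrigues(f["R"])[0],f["t"],f["K"],f["D"])[0].reshape(-1,2)
def save(f,n): cv2.imwrite("pics/"+n,f["pixels"][:,:,::-1])
E
python3 - <<'E'
from h import *
import pickle
s=telemetry.observe(); print(s, bot.tcp_to_tips)
for n in("scene","side","wrist"):
    f=cam(n); save(f,n+"0.png"); pickle.dump(f,open(n+"0.pkl","wb")); print(n,-f["R"].T@f["t"],f["R"][2],f["vertical_fov"])
E
```

```text
pics
{'clock': 0.0, 'qpos': array([ 1.0487853 ,  0.52205062, -0.03630466,  1.5999547 ,  0.02119587,
        1.02109355, -0.11282217]), 'qd': array([ 0.000215  ,  0.00016443,  0.00108435, -0.00092496, -0.00142535,
       -0.00027813, -0.00048331]), 'joint_efforts': array([ 1.75697722e-03, -9.27095962e+01,  1.98094994e+00, -3.69923723e+01,
        1.79210433e-02,  8.25743802e-03,  8.30128943e-05]), 'position': array([ 0.27270436, -0.56204391,  0.24972225]), 'tool_rot': array([-3.14047455e+00,  8.62754065e-05,  4.51756097e-01]), 'force': array([-0.25592075,  0.16763202, -0.01606647]), 'moment': array([ 0.01310442, -0.03167018,  0.03690172]), 'finger_force': 0.0, 'grip_width': 0.08549054910866888} 0.019
scene [1.33012473 0.27176028 0.75044788] [-0.80522881 -0.24636167 -0.53936304] 51.79381685395966
side [5.69088439e-05 6.81779377e-01 8.44323798e-01] [ 0.46851103 -0.61634195 -0.63294551] 52.14001098144708
wrist [ 0.345154   -0.52663428  0.3735648 ] [-0.28088472 -0.13480211 -0.95022743] 58.27362301853015
```

View pics/scene0.png

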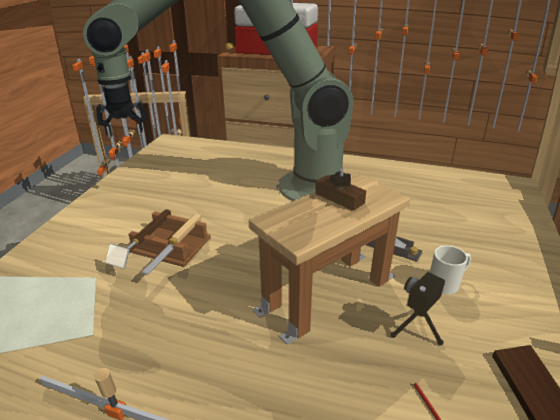

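View pics/side0.png

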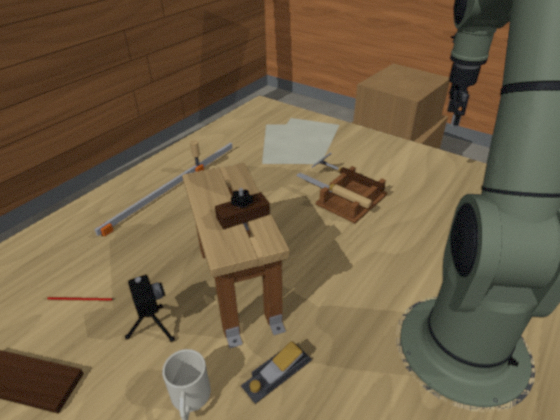

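The scene view shows the rest at about (170,238). The mirror is in its left lane, with the head at (118,256). The stand is at (330,220) with the knob at (341,180), and the bench camera is at (425,292). The side view shows the stand at (235,215), the knob at (240,198), the camera at (145,295) and the rest at (350,195). Next I'll measure with depth clouds.

```bash
cat > cloud.py <<'E'
from h import *
def cloud(f):
    v,u=np.mgrid[0:420,0:560]; uv=np.c_[u.ravel(),v.ravel()].astype(float)
    o,d=rays(f,uv); z=f["depth"].ravel(); P=o+d*z[:,None]; P[z<=0]=np.nan
    return P.reshape(420,560,3)
E
python3 - <<'E'
from cloud import *
import pickle
for n in("scene","side"):
    f=pickle.load(open(n+"0.pkl","rb")); P=cloud(f); rgb=f["pixels"].astype(int)
    x,y,z=P[...,0],P[...,1],P[...,2]
    box=lambda a,b,c,d,e,g:(x>a)&(x<b)&(y>c)&(y<d)&(z>e)&(z<g)
    seed=(320,225) if n=="scene" else (225,190)
    c=P[seed[1],seed[0]]; print(n,"seed",c)
    m=(abs(z-.25)<.006)&(np.hypot(x-c[0],y-c[1])<.3)
    r=cv2.minAreaRect((P[m][:,:2]*1000).astype(np.float32)); print("top",m.sum(),r,P[m][:,2].mean())
    m=(z>.297)&(z<.325)&(np.hypot(x-c[0],y-c[1])<.25)
    q=P[m]; print("knob",m.sum(),q.min(0),q.max(0),q.mean(0))
    s=(425,290) if n=="scene" else (142,292)
    print("cam",P[s[1]-12:s[1]+13:6,s[0]-6:s[0]+7:6].reshape(-1,3).round(3).tolist())
    for nm,s in (dict(handle=(150,228),head=(118,256),chis=(185,230)) if n=="scene" else dict(head=(322,161),handle=(345,172),chis=(350,193))).items(): print(nm,P[s[1],s[0]],rgb[s[1],s[0]])
E
```

```text
scene seed [0.60382348 0.13342066 0.25173445]
top 5554 ((529.9884033203125, 144.98934936523438), (163.55392456054688, 342.9233093261719), 54.83377456665039) 0.2509547374051603
knob 234 [0.46720888 0.12919066 0.29711304] [0.51247114 0.1744556  0.32467285] [0.49450307 0.15305485 0.30740121]
cam [[0.412, 0.369, 0.002], [0.584, 0.363, 0.145], [0.578, 0.376, 0.143], [0.608, 0.351, 0.146], [0.604, 0.363, 0.145], [0.603, 0.375, 0.147], [0.625, 0.352, 0.145], [0.622, 0.364, 0.145], [0.619, 0.376, 0.145], [0.635, 0.353, 0.137], [0.639, 0.364, 0.143], [0.631, 0.377, 0.139], [0.636, 0.356, 0.122], [0.64, 0.367, 0.129], [0.626, 0.381, 0.118]]
handle [ 0.48249362 -0.37535911  0.06711714] [80 57 37]
head [ 0.61741821 -0.39186674  0.06422875] [223 211 191]
chis [ 0.45972268 -0.2762107   0.06431788] [212 176 122]
side seed [0.58361962 0.10225446 0.24961663]
top 5729 ((530.2838134765625, 146.3306121826172), (160.35577392578125, 342.56890869140625), 54.730045318603516) 0.24944666779217614
knob 286 [0.46404312 0.1303093  0.29702265] [0.50857684 0.17548278 0.32436828] [0.48262613 0.157389   0.30751024]
cam [[0.622, 0.363, 0.149], [0.618, 0.352, 0.142], [0.607, 0.344, 0.142], [0.614, 0.371, 0.143], [0.603, 0.364, 0.144], [0.593, 0.356, 0.143], [0.6, 0.383, 0.144], [0.591, 0.375, 0.143], [0.581, 0.367, 0.142], [0.588, 0.393, 0.142], [0.577, 0.386, 0.143], [0.568, 0.378, 0.142], [0.577, 0.403, 0.141], [0.57, 0.394, 0.137], [0.565, 0.384, 0.131]]
head [ 0.61184227 -0.39728606  0.05801354] [57 56 59]
handle [ 0.51632461 -0.38390974  0.05746882] [63 39 24]
chis [ 0.44294277 -0.28109368  0.06648715] [172 148 107]
```

```bash
python3 - <<'E'
import cv2,numpy as np
a=cv2.imread("pics/scene0.png");b=cv2.imread("pics/side0.png")
A=cv2.resize(a[200:290,90:220],(780,540)) 
A=cv2.resize(a[200:280,95:215],(396,264),interpolation=cv2.INTER_CUBIC); B=cv2.resize(b[140:220,290:410],(396,264),interpolation=cv2.INTER_CUBIC)
C=cv2.resize(a[260:340,380:500],(396,264),interpolation=cv2.INTER_CUBIC); D=cv2.resize(b[260:340,90:210],(396,264),interpolation=cv2.INTER_CUBIC)
cv2.imwrite("pics/c1.png",np.vstack([np.hstack([A,B]),np.hstack([C,D])]))
E
```

```text
(no output)
```

View pics/c1.png

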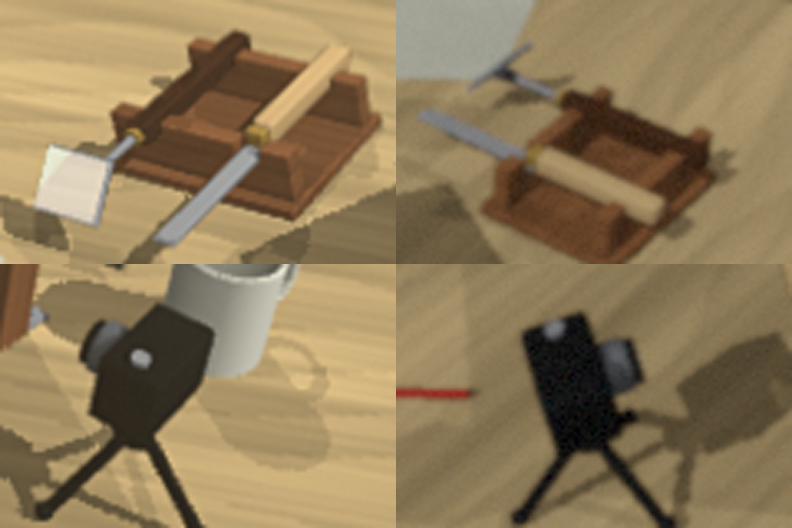

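Top row of the crop: the glass spans (40..112, 148..220) in the scene crop, and the handle is dark against a paler chisel. Bottom row: the lens front is at about pixel (408.8,284.5) in scene and (160.3,289.7) in side.

```bash
python3 - <<'E'
from cloud import *
import pickle
F={n:pickle.load(open(n+"0.pkl","rb")) for n in("scene","side")}
L={"scene":(408.8,284.5),"side":(160.3,289.7)}
for n,f in F.items():
    P=cloud(f); rgb=f["pixels"].astype(int); x,y,z=P[...,0],P[...,1],P[...,2]
    lum=rgb.sum(2)
    for nm,m in dict(handle=(lum<260),chisel=(lum>300)).items():
        m=m&(z>.0605)&(z<.075)&(x>.38)&(x<.58)&(y>-.46)&(y<-.2)
        m=m&(np.hypot(*(P[...,:2]-np.median(P[m][:,:2],0)).transpose(2,0,1))<.11)
        print(n,nm,m.sum(),P[m].mean(0).round(4),cv2.minAreaRect((P[m][:,:2]*1000).astype(np.float32)))
    # rest bars tops
    m=(abs(z-.058)<.004)&(lum<330)&(x>.35)&(x<.62)&(y>-.48)&(y<-.2); print("bars",m.sum(),cv2.minAreaRect((P[m][:,:2]*1000).astype(np.float32)))
    m=(z>.03)&(z<.1)&(x>.57)&(x<.67)&(y>-.46)&(y<-.34)&((lum>500) if n=="scene" else (lum>0)); q=P[m]; print("glass",m.sum(),q.mean(0), np.linalg.svd(q-q.mean(0),full_matrices=False)[1:]) if m.sum()>5 else 0
    print("lens onz .118",onz(f,[L[n]],.118))
    # stop block and knob by rays: dark region at z .302..
    m=(abs(z-.285)<.004)&(np.hypot(x-.49,y-.153)<.12); print("block",m.sum(),cv2.minAreaRect((P[m][:,:2]*1000).astype(np.float32)))
    m=(abs(z-.308)<.005)&(np.hypot(x-.49,y-.153)<.06);print("knob",m.sum(),cv2.minEnclosingCircle((P[m][:,:2]*1000).astype(np.float32)))
o=[];A=np.zeros((3,3));b=np.zeros(3)
for n,f in F.items():
    c,d=rays(f,[L[n]]); d=d[0]/np.linalg.norm(d[0]); M=np.eye(3)-np.outer(d,d); A+=M;b+=M@c
print("lens tri",np.linalg.solve(A,b))
E
```

```text
scene handle 238 [ 0.4643 -0.3801  0.0658] ((473.94073486328125, -373.3000793457031), (161.17652893066406, 102.1183090209961), 31.92792510986328)
scene chisel 306 [ 0.449  -0.2854  0.066 ] ((449.825927734375, -318.757568359375), (146.7506866455078, 147.06219482421875), 85.48101806640625)
bars 459 ((470.81976318359375, -334.7162170410156), (179.18051147460938, 185.6067657470703), 84.01920318603516)
glass 362 [ 0.61640154 -0.39880539  0.06385925] (array([0.33587781, 0.27481178, 0.0354781 ]), array([[ 0.10773311,  0.99405554, -0.01572161],
       [ 0.63931045, -0.08137988, -0.76463028],
       [ 0.76136438, -0.07232501,  0.6442774 ]]))
lens onz .118 [[0.58212466 0.33259401 0.118     ]]
block 407 ((487.9062805175781, 151.6529083251953), (113.08938598632812, 45.36656951904297), 63.32630920410156)
knob 165 ((487.84356689453125, 151.90113830566406), 24.86608123779297)
side handle 194 [ 0.456  -0.3815  0.064 ] ((458.1461181640625, -367.098388671875), (88.45543670654297, 154.16587829589844), 84.29150390625)
side chisel 205 [ 0.441  -0.2801  0.0656] ((445.1667175292969, -282.58807373046875), (26.078109741210938, 130.60671997070312), 85.31884002685547)
bars 429 ((492.90899658203125, -335.4876403808594), (180.3057403564453, 245.778564453125), 86.08277130126953)
glass 94 [ 0.60244465 -0.38786805  0.06493602] (array([0.17496273, 0.11556615, 0.09210932]), array([[ 0.59329675,  0.75074951, -0.29047227],
       [ 0.09772629, -0.42534784, -0.89973818],
       [-0.79902974,  0.50542496, -0.32572546]]))
lens onz .118 [[0.58339485 0.33584573 0.118     ]]
block 535 ((485.3249816894531, 153.83444213867188), (109.78589630126953, 48.714569091796875), 63.17880630493164)
knob 213 ((486.2171936035156, 154.2567901611328), 24.007463455200195)
lens tri [0.5831645  0.33412916 0.1181061 ]
```

```bash
python3 -m crank '0.0854 0 0 0 0 0 -7;0.0854 0 0 0 0 0 -7;0.0854 0 0 0 0 0 -7;0.0854 0 0 0 0 0 -7;0.0854 0 0 0 0 0 -7;0.0854 0 0 0 0 0 -7;0.0854 0 0 0 0 0 -7;0.0854 0 0 0 0 0 -7'; python3 -c "
from h import *
print(telemetry.observe()['qpos'])"
```

```text
clock: 0.82
position: [0.2728, -0.5622, 0.2501]
tool_rot: [-3.141, -0.0, 1.435]
force: [-1.1, 0.3, 0.0]
grip_width: 0.0856
finger_force: 0.0
[ 1.20739628  0.53220666 -0.27169157  1.59037934  0.15840698  1.04115395
  0.75557098]
```

```bash
python3 -m crank '0.0854 0.025 0.0225 0 0 0 0;0.0854 0.025 0.0225 0 0 0 0;0.0854 0.025 0.0225 0 0 0 0;0.0854 0.025 0.0225 0 0 0 0;0.0854 0.025 0.0225 0 0 0 0;0.0854 0.025 0.0225 0 0 0 0;0.0854 0.025 0.0225 0 0 0 0;0.0854 0.025 0.0225 0 0 0 0'; python3 -m crank '0.0854 0 0 0 0 0 -7;0.0854 0 0 0 0 0 -7;0.0854 0 0 0 0 0 -7;0.0854 0 0 0 0 0 -7;0.0854 0 0 0 0 0 -7;0.0854 0 0 0 0 0 -7;0.0854 0 0 0 0 0 -7;0.0854 0 0 0 0 0 -7';  python3 -m crank '0.0854 0 0 0 0 0 -7;0.0854 0 0 0 0 0 -7;0.0854 0 0 0 0 0 -7;0.0854 0 0 0 0 0 -7;0.0854 0 0 0 0 0 -7;0.0854 0 0 0 0 0 -2;0.0854 0 0 0 0 0 0;0.0854 0 0 0 0 0 0'
python3 -c "
from h import *
import pickle
s=telemetry.observe();print(s['qpos'],s['position'],np.degrees(s['tool_rot']))
f=cam('wrist');pickle.dump(f,open('w1.pkl','wb'));save(f,'w1.png')"
```

```text
clock: 1.48
position: [0.4803, -0.3884, 0.2502]
tool_rot: [-3.141, -0.0, 1.429]
force: [0.2, -1.5, -0.1]
grip_width: 0.0853
finger_force: 0.0
clock: 2.15
position: [0.4791, -0.3897, 0.2501]
tool_rot: [-3.142, -0.0, 2.413]
force: [0.4, -0.1, -0.8]
grip_width: 0.0855
finger_force: 0.0
clock: 2.82
position: [0.4791, -0.3898, 0.2501]
tool_rot: [3.141, -0.0, 3.05]
force: [-0.8, 0.2, -0.1]
grip_width: 0.0856
finger_force: 0.0
[ 1.04528729  0.58989621 -0.69481182  1.59510146  0.40925641  1.10729929
  1.72726254] [ 0.47909661 -0.38979507  0.2500554 ] [ 1.79980465e+02 -1.67863057e-02  1.74763966e+02]
```

View pics/w1.png

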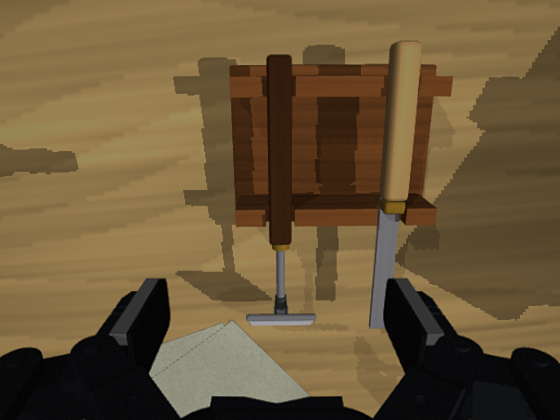

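The wrist view shows the handle running from (279,55) to (281,245) and the head edge-on at (281,319). It lies nearly straight between the fingers.

```bash
python3 - <<'E'
from cloud import *
import pickle
f=pickle.load(open('w1.pkl','rb')); P=cloud(f); z=P[...,2]; lum=f["pixels"].astype(int).sum(2)
v,u=np.mgrid[0:420,0:560]
cs=[]
for r in range(70,240,6):
    if 195<r<222 or 65<r<95: continue
    row=lum[r,240:320]; m=(z[r,240:320]>.052)
    k=np.where(m)[0]
    if len(k)>8: cs.append(((k.min()+k.max())/2+240,r,len(k)))
cs=np.array(cs); print(cs[::4])
X=onz(f,cs[:,:2],.065); p=np.polyfit(X[:,0],X[:,1],1); print("heading",np.degrees(np.arctan(p[0])),"resid",np.std(np.polyval(p,X[:,0])-X[:,1]),"depthz",[np.median(z[int(r),int(c)-3:int(c)+4]) for c,r,_ in cs[::6]])
E=onz(f,[(279,55),(281,244)],.065); print("ends",E,np.linalg.norm(E[1]-E[0]),"mid",E.mean(0))
# glass edge ends
print("head edge",onz(f,[(246,319),(316,319)],.075))
E
```

```text
[[279.  100.   25. ]
 [279.5 124.   24. ]
 [279.5 148.   24. ]
 [279.5 172.   24. ]
 [276.  226.   65. ]]
heading -5.213026959110661 resid 0.0007392767209232104 depthz [np.float64(0.06498949358678069), np.float64(0.06518319449486798), np.float64(0.0652885635451465), np.float64(0.06509260638321002)]
ends [[ 0.37829433 -0.37767041  0.065     ]
 [ 0.53532656 -0.39004142  0.065     ]] 0.15751877318818483 mid [ 0.45681045 -0.38385591  0.065     ]
head edge [[ 0.60366767 -0.42887721  0.075     ]
 [ 0.60972826 -0.3640247   0.075     ]]
```

```bash
python3 -m crank '0.06 -0.0053 0.0039 0.025 0 0 0;0.06 0 0 0.03 0 0 0;0.06 0 0 0.03 0 0 0;0.06 0 0 0.03 0 0 0;0.06 0 0 0.03 0 0 0;0.06 0 0 0.03 0 0 0;0.06 0 0 0.015 0 0 0;0.06 0 0 0.005 0 0 0' && python3 -m crank '0.06 0 0 0 0 0 0;0.0 0 0 0 0 0 0;0.0 0 0 0 0 0 0;0.0 0 0 0 0 0 0;0.0 0 0 0 0 0 0;0.0 0 0 0 0 0 0;0.0 0 0 0 0 0 0;0.0 0 0 0 0 0 0' 70
```

```text
clock: 3.53
position: [0.4841, -0.3856, 0.053]
tool_rot: [3.14, -0.003, 3.052]
force: [0.1, -0.4, 1.1]
grip_width: 0.0599
finger_force: 0.0
clock: 4.2
position: [0.4854, -0.3868, 0.0568]
tool_rot: [-3.14, 0.001, 3.052]
force: [-3.2, 0.6, 11.3]
grip_width: 0.019
finger_force: 68.8
```

```bash
python3 -m crank '0 0 0 -0.005 0 0 0;0 0 0 -0.015 0 0 0;0 0 0 -0.025 0 0 0;0 0 0 -0.025 0 0 0;0 0 0 -0.025 0 0 0;0 0 0 -0.025 0 0 0;0 0 0 -0.02 0 0 0;0 0 0 -0.01 0 0 0'; python3 - <<'E'
from cloud import *
import pickle
s=telemetry.observe();print(s['qpos'],s['position'],np.degrees(s['tool_rot']),s['force'],s['moment'])
f=cam('scene');pickle.dump(f,open('s2.pkl','wb'));save(f,'s2.png')
f=cam('side');pickle.dump(f,open('d2.pkl','wb'))
E
```

```text
clock: 4.87
position: [0.4856, -0.3866, 0.2093]
tool_rot: [-3.14, 0.003, 3.052]
force: [1.0, -0.5, -1.3]
grip_width: 0.0188
finger_force: 68.6
[ 1.02192421  0.63529027 -0.67657737  1.63077193  0.44855054  1.03216063
  1.68897295] [ 0.48560077 -0.38660784  0.20926685] [-1.79886407e+02  1.78321690e-01  1.74880421e+02] [ 1.00097797 -0.5279808  -1.3314964 ] [0.0138346  0.031676   0.01343276]
```

```bash
python3 - <<'E'
import cv2,numpy as np
a=cv2.imread("pics/s2.png")
cv2.imwrite("pics/s2c.png",cv2.resize(a[100:250,60:260],(800,600),interpolation=cv2.INTER_CUBIC))
E
```

```text
(no output)
```

View pics/s2c.png

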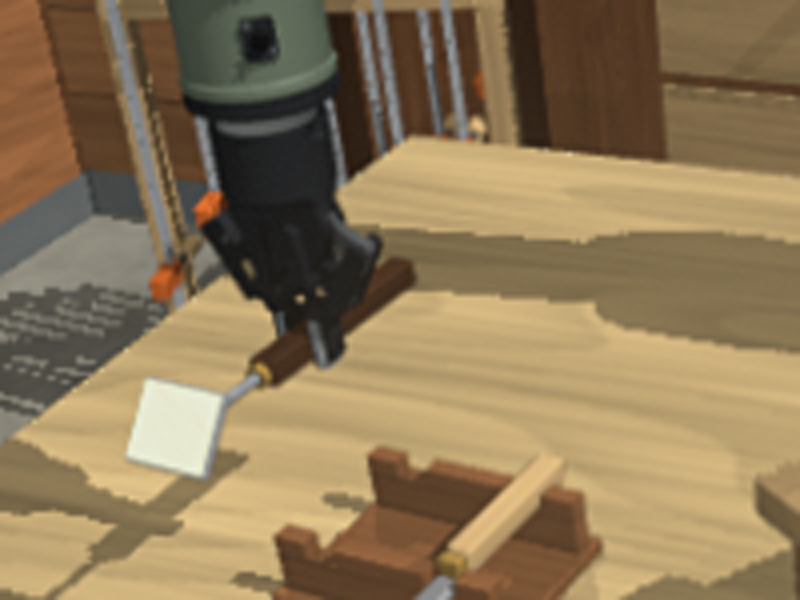

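The mirror is held clear of the rest, with the white glass at crop (128..222, 378..478). Next I'll measure the glass relative to the tool.

```bash
cat > glass.py <<'E'
from cloud import *
def glass(f,s,near,rad=.06):
    P=cloud(f); rgb=f["pixels"].astype(int)
    m=(np.linalg.norm(P-near,axis=2)<rad)&(rgb.min(2)>150)&(rgb.max(2)-rgb.min(2)<45)
    n,l,st,_=cv2.connectedComponentsWithStats(m.astype(np.uint8)); k=1+np.argmax(st[1:,4]); m=l==k
    mi=cv2.erode(m.astype(np.uint8),np.ones((3,3)))>0
    q=P[mi]; q=q[np.isfinite(q).all(1)]; c=q.mean(0)
    for _ in range(3):
        U=np.linalg.svd(q-q.mean(0),full_matrices=False)[2]; d=(q-q.mean(0))@U[2]; q=q[abs(d)<2.5*d.std()+1e-6]
    nrm=U[2]*np.sign(U[2]@((-f["R"].T@f["t"])-c))
    cn=cv2.approxPolyDP(max(cv2.findContours(m.astype(np.uint8),0,1)[0],key=cv2.contourArea),4,True).reshape(-1,2)
    box=cv2.minAreaRect(np.argwhere(m)[:,::-1].astype(np.float32))
    R=Ro.from_euler('xyz',s["tool_rot"]).as_matrix()
    print("px",m.sum(),"c",q.mean(0).round(4),"n",nrm.round(3),"sd",d.std().round(4),"elev",np.degrees(np.arcsin(nrm[2])).round(1),"head",np.degrees(np.arctan2(nrm[1],nrm[0])).round(1))
    ct=R.T@(q.mean(0)-s["position"]); nt=R.T@nrm; print("tool frame c",ct.round(4),"n",nt.round(3)); print("corners",cn.tolist()); return ct,nt,m
E
python3 - <<'E'
from glass import *
import pickle
s=telemetry.observe(); f=pickle.load(open('s2.pkl','rb'))
ct,nt,m=glass(f,s,np.array([.62,-.4,.21]))
cn=cv2.approxPolyDP(max(cv2.findContours(m.astype(np.uint8),0,1)[0],key=cv2.contourArea),5,True).reshape(-1,2).astype(float)
c=cn.mean(0); cn=cn+np.sign(cn-c)*.3
if len(cn)==4:
    a=cn[np.argsort(np.arctan2(*(cn-c).T[::-1]))]
    for ob in([[-.025,-.03],[.025,-.03],[.025,.03],[-.025,.03]],[[-.03,-.025],[.03,-.025],[.03,.025],[-.03,.025]]):
        ob=np.c_[np.array(ob),np.zeros(4)]
        n,rv,tv,er=cv2.solvePnPGeneric(ob,a.reshape(-1,1,2),f["K"],f["D"],flags=cv2.SOLVEPNP_IPPE)
        for r,t,e in zip(rv,tv,er):
            N=f["R"].T@cv2.Rodrigues(r)[0][:,2]; C=f["R"].T@(t.ravel()-f["t"]); N*=np.sign(N[2]); print("pnp",C.round(4),N.round(3),e)
E
```

```text
px 429 c [ 0.6176 -0.3954  0.2155] n [ 0.766 -0.064  0.64 ] sd 0.0015 elev 39.8 head -4.8
tool frame c [-0.1325  0.0032 -0.0077] n [-0.77   0.004 -0.638]
corners [[97, 194], [91, 213], [111, 218], [115, 198]]
pnp [ 0.5724 -0.4372  0.1842] [0.29  0.542 0.789] [0.3233037]
pnp [ 0.5742 -0.4359  0.1848] [0.85  0.524 0.061] [0.48043125]
pnp [ 0.6201 -0.3932  0.2196] [ 0.773 -0.029  0.634] [0.37692269]
pnp [ 0.6203 -0.3921  0.2196] [0.23  0.967 0.113] [0.45837693]
```

```bash
python3 -m crank '0 0.005 0.0155 0 0 0 0;0 0.0101 0.0311 0 0 0 0;0 0.0101 0.0311 0 0 0 0;0 0.0101 0.0311 0 0 0 0;0 0.0101 0.0311 0 0 0 0;0 0.0101 0.0311 0 0 0 0;0 0.0101 0.0311 0 0 0 0;0 0.0101 0.0311 0 0 0 0'; python3 -m crank '0 0.0101 0.0311 0 0 0 0;0 0.005 0.0155 0 0 0 0;0 0 0 0 0 0 -5;0 0 0 0 0 0 -6;0 0 0 0 0 0 -6;0 0 0 0 0 0 -6;0 0 0 0 0 0 -6;0 0 0 0 0 0 -6'
python3 - <<'E'
from cloud import *
import pickle
s=telemetry.observe();print(s['qpos'],s['position'],np.degrees(s['tool_rot']))
B=np.array([.487,.153]);
for n in("scene","side"):
    f=pickle.load(open(n+"0.pkl","rb")); P=cloud(f); rgb=f["pixels"].astype(int); x,y,z=P[...,0],P[...,1],P[...,2]
    m=(abs(z-.144)<.003)&(np.hypot(x-.6,y-.37)<.07)&(rgb.max(2)<110)
    r=cv2.minAreaRect((P[m][:,:2]*1000).astype(np.float32)); c=np.array(r[0])/1000
    print(n,m.sum(),r,"bearing of body",np.degrees(np.arctan2(*(c-B)[::-1])),np.linalg.norm(c-B))
    m=(abs(z-.118)<.03)&(np.hypot(x-.59,y-.345)<.06)
    q=P[m]; r2=(q[:,:2]-B)@np.array([np.cos(1.09),np.sin(1.09)]); print("nearest",np.percentile(r2,[0,1,3,10]).round(4), q[r2<np.percentile(r2,6)].mean(0))
E
```

```text
clock: 5.63
position: [0.429, -0.1458, 0.2044]
tool_rot: [3.141, -0.001, 3.052]
force: [1.3, 0.2, -1.2]
grip_width: 0.0189
finger_force: 68.6
clock: 6.3
position: [0.4188, -0.0994, 0.2045]
tool_rot: [3.14, -0.001, -2.615]
force: [-0.2, 0.2, -2.7]
grip_width: 0.0185
finger_force: 68.6
[ 0.855117    0.41286799 -0.94519538  2.10020368  0.44936335  0.84376745
  1.73913477] [ 0.4187945  -0.09944025  0.20451755] [ 1.79929609e+02 -4.47663438e-02 -1.49813541e+02]
scene 471 ((601.235595703125, 368.4112243652344), (43.88197708129883, 78.01026916503906), 61.969295501708984) bearing of body 62.06236502331294 0.2438273301091926
nearest [0.1978 0.201  0.2041 0.2195] [0.59016806 0.32983058 0.12751537]
side 493 ((599.76123046875, 369.9703369140625), (43.86652755737305, 75.45663452148438), 61.73990249633789) bearing of body 62.53873711132241 0.24452243700206397
nearest [0.1991 0.2008 0.204  0.213 ] [0.57438467 0.33719918 0.12661908]
```

```bash
python3 -m crank '0 0 0 0 0 -2.5 0;0 0 0 0 0 -3 0;0 0 0 0 0 0 0;0 0 0 0 0 0 0;0 0 0 0 0 0 0;0 0 0 0 0 0 0;0 0 0 0 0 0 0;0 0 0 0 0 0 0'
python3 - <<'E'
from glass import *
s=telemetry.observe(); f=cam('scene'); save(f,'s3.png')
R=Ro.from_euler('xyz',s["tool_rot"]).as_matrix(); near=s["position"]+R@[-.1325,0,-.0077]; print(near)
glass(f,s,near,.05)
E
```

```text
clock: 6.97
position: [0.4196, -0.0992, 0.2053]
tool_rot: [3.141, 0.096, -2.619]
force: [0.2, 0.4, -2.1]
grip_width: 0.019
finger_force: 68.6
[ 0.53329856 -0.03378855  0.22561267]
px 513 c [ 0.5315 -0.0366  0.2275] n [0.621 0.345 0.704] sd 0.0016 elev 44.7 head 29.1
tool frame c [-0.1297 -0.0016 -0.0099] n [-0.774 -0.01  -0.633]
corners [[267, 195], [241, 199], [245, 219], [269, 209]]
```

```bash
python3 -m crank '0 0 0 0.008 0 0 0;0 0 0 0.016 0 0 0;0 0 0 0.02 0 0 0;0 0 0 0.02 0 0 0;0 0 0 0.02 0 0 0;0 0 0 0.016 0 0 0;0 0 0 0.008 0 0 0;0 0 0 0 0 0 0'
cat > plan.py <<'E'
from h import *
import sys
def plan(n,tgt,head,pitch=5.5):
    s=telemetry.observe(); p=s["position"]; R=Ro.from_euler('xyz',s["tool_rot"])
    Rt=Ro.from_euler('xyz',[np.pi,np.radians(pitch),np.radians(head-180)])
    w=(Rt*R.inv()).as_rotvec(); print("now",p.round(4),np.degrees(s["tool_rot"]).round(2),"world rot",np.degrees(w).round(2),"dist",(np.array(tgt)-p).round(4), s["qpos"].round(2))
    for i in range(n):
        a=Ro.from_rotvec(w*i/n)*R; print((a.inv().apply((np.array(tgt)-p)/n)).round(4), np.degrees(a.inv().apply(w/n)).round(2))
E
python3 -c "
from plan import *
plan(16,[.4262,.0386,.0967],62)"
```

```text
clock: 7.68
position: [0.4278, -0.0937, 0.0963]
tool_rot: [3.14, 0.094, -2.619]
force: [-1.2, 0.3, -1.9]
grip_width: 0.0189
finger_force: 68.6
now [ 0.4278 -0.0937  0.0963] [ 179.88    5.41 -150.06] world rot [-2.000e-02 -1.500e-01  3.205e+01] dist [-0.0016  0.1323  0.0004] [ 0.7   0.57 -0.74  2.22  0.71  0.5   1.52]
[-0.004   0.0072  0.0004] [-0.18 -0.   -1.99]
[-0.0043  0.0071  0.0004] [-0.18 -0.   -1.99]
[-0.0045  0.0069  0.0004] [-0.18 -0.   -1.99]
[-0.0048  0.0067  0.0004] [-0.18 -0.   -1.99]
[-0.005   0.0066  0.0005] [-0.18 -0.   -1.99]
[-0.0052  0.0064  0.0005] [-0.18 -0.   -1.99]
[-0.0054  0.0062  0.0005] [-0.18 -0.   -1.99]
[-0.0056  0.006   0.0005] [-0.18 -0.   -1.99]
[-0.0058  0.0058  0.0005] [-0.18 -0.   -1.99]
[-0.006   0.0056  0.0006] [-0.18 -0.   -1.99]
[-0.0062  0.0054  0.0006] [-0.18 -0.   -1.99]
[-0.0064  0.0052  0.0006] [-0.18 -0.   -1.99]
[-0.0066  0.0049  0.0006] [-0.18 -0.   -1.99]
[-0.0068  0.0047  0.0006] [-0.18 -0.   -1.99]
[-0.0069  0.0045  0.0006] [-0.18 -0.   -1.99]
[-0.0071  0.0042  0.0007] [-0.18 -0.   -1.99]
```

```bash
python3 -m crank '0 -0.004 0.007 0.0004 -0.18 0 -2;0 -0.0043 0.007 0.0004 -0.18 0 -2;0 -0.0045 0.007 0.0004 -0.18 0 -2;0 -0.0048 0.0067 0.0004 -0.18 0 -2;0 -0.005 0.0066 0.0005 -0.18 0 -2;0 -0.0052 0.0064 0.0005 -0.18 0 -2;0 -0.0054 0.0062 0.0005 -0.18 0 -2;0 -0.0056 0.006 0.0005 -0.18 0 -2'
python3 -c "
from plan import *
plan(8,[.4262,.0386,.0967],62)"
```

```text
clock: 8.35
position: [0.4278, -0.0276, 0.098]
tool_rot: [-3.14, 0.096, -2.336]
force: [-0.1, 0.2, -1.7]
grip_width: 0.0193
finger_force: 68.6
now [ 0.4278 -0.0276  0.098 ] [-179.89    5.49 -133.83] world rot [ 0.07  0.08 15.84] dist [-0.0016  0.0662 -0.0013] [ 0.61  0.58 -0.82  2.24  0.76  0.53  1.61]
[-0.0058  0.0059  0.0007] [-0.2  -0.   -1.97]
[-0.006   0.0057  0.0007] [-0.2  -0.   -1.97]
[-0.0062  0.0055  0.0007] [-0.2  -0.   -1.97]
[-0.0064  0.0052  0.0008] [-0.2  -0.   -1.97]
[-0.0065  0.005   0.0008] [-0.2  -0.   -1.97]
[-0.0067  0.0048  0.0008] [-0.2  -0.   -1.97]
[-0.0069  0.0045  0.0008] [-0.2  -0.   -1.97]
[-0.007   0.0043  0.0008] [-0.2  -0.   -1.97]
```

```bash
python3 -m crank '0 -0.0058 0.0059 0.0007 -0.2 0 -2;0 -0.006 0.0057 0.0007 -0.2 0 -2;0 -0.0062 0.0055 0.0007 -0.2 0 -2;0 -0.0064 0.0052 0.0008 -0.2 0 -2;0 -0.0065 0.005 0.0008 -0.2 0 -2;0 -0.0067 0.0048 0.0008 -0.2 0 -2;0 -0.0069 0.0045 0.0008 -0.2 0 -2;0 -0.007 0.0043 0.0008 -0.2 0 -2'; python3 -m crank '0 0 0 0 0 0 0;0 0 0 0 0 0 0;0 0 0 0 0 0 0;0 0 0 0 0 0 0;0 0 0 0 0 0 0;0 0 0 0 0 0 0;0 0 0 0 0 0 0;0 0 0 0 0 0 0'
python3 - <<'E'
from plan import *
from glass import *
plan(1,[.4262,.0386,.0967],62)
s=telemetry.observe(); f=cam('scene'); save(f,'s4.png'); g=cam('side'); save(g,'d4.png')
R=Ro.from_euler('xyz',s["tool_rot"]).as_matrix(); near=s["position"]+R@[-.131,0.001,-.0088]; print(near, s["finger_force"])
try: glass(f,s,near,.05)
except Exception as e: print(e)
a=cv2.imread("pics/s4.png")[130:330,220:480];b=cv2.imread("pics/d4.png")[140:340,120:380]
cv2.imwrite("pics/e4.png",np.hstack([cv2.resize(x,None,fx=1.53,fy=1.53) for x in(a,b)]))
E
```

```text
clock: 9.02
position: [0.4263, 0.0386, 0.0967]
tool_rot: [-3.141, 0.095, -2.055]
force: [-0.3, 0.1, -1.4]
grip_width: 0.0188
finger_force: 68.6
clock: 9.68
position: [0.4263, 0.0376, 0.0967]
tool_rot: [-3.141, 0.095, -2.059]
force: [0.1, 0.6, -1.7]
grip_width: 0.0191
finger_force: 68.6
now [0.4263 0.0376 0.0967] [-179.97    5.47 -117.99] world rot [ 0.05  0.01 -0.01] dist [-0.0001  0.001   0.    ] [ 0.52  0.62 -0.89  2.23  0.8   0.57  1.7 ]
[-0.0008  0.0006  0.0001] [-0.03 -0.03  0.01]
[0.48624307 0.1525219  0.11793063] 68.6224901676178
attempt to get argmax of an empty sequence
```

View pics/e4.png

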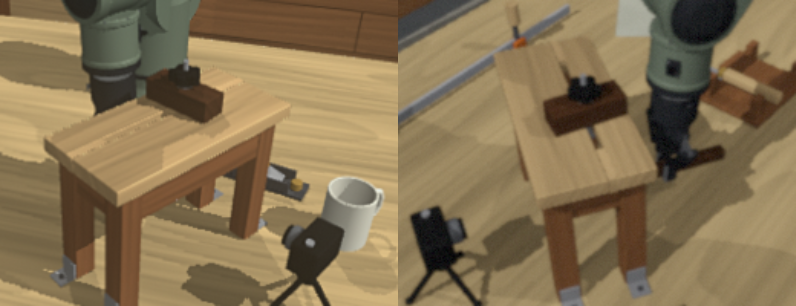

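The crop shows the gripper outside the stand at about (670,150) in the side half. The head is hidden under the top, and the stand, stop, camera, mug and plane haven't moved. The pose is within about 1 mm of target and the forces show no contact.

```bash
python3 -c "
from workcell import bot
print(bot.job_done())"
```

```text
the job is handed in; nothing more can be done
None
```

I handed the job in with the mirror held in the gripper and the glass about 100 mm below the bolt head, angled to the lens; that final placement comes from the arm's pose and earlier glass measurements, because the stand hid the glass from the scene and side cameras.

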